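Turn over the back-to-front coating panel

ROBOT

A 7-joint arm with a two-finger parallel gripper is mounted at the origin on the work surface. World frame = base frame: x ahead of the robot, y to its left, z up, the work surface at z = 0. Lengths are in m, angles in rad, forces in N, time in s.
With the tool pointing down it reaches from about 0.4 to 0.85 m from the base axis. Payload 4.5 kg.
Tool frame: the origin (TCP) lies between the finger pads; the fingertips stand 11 mm ahead of it and the grasp point (between the pads) lies 8 mm behind it (r.nose_length is the distance from the TCP to the fingertips, in m); z points along the fingers, y is the line along which they close (so a half turn about z gives the same grasp; the last joint's range is limited). The gripper opens to 88 mm and grips with 3 to 60 N. Pads are 18 mm wide; open, the fingers measure 123 mm over their backs; the gripper's body (75 mm by 187 mm) begins 45 mm behind the grasp point.
Start: joints at [-1.265, 0.689, -0.195, 1.565, 0.157, 0.902, -0.215], TCP at [0.168, 0.602, 0.25] pointing down, gripper open.
Joint ranges: [-3.01, 3.01], [-0.46, 2.08], [-1.47, 1.51], [0.13, 2.56], [-1, 4.14], [0.04, 2.09], [-2.66, 2.66]. Speed limits (rad/s): [2.57, 2.57, 3.14, 3.14, 3.14, 3.14, 3.14].

INTERFACE

Orientations are given as a unit quaternion [x, y, z, w].
In Python, from plant import get_state, snapshot, camera_model, r gives the robot as it stands.
- The arm moves only by the shell command python3 -m inch 'ROWS' [FORCE]. ROWS is text: rows parted by semicolons, each of 7 numbers parted by spaces: the opening, from -1 (shut) to 1 (fully open), then the shift along the tool's x, y, z in m, then the turn, a rotation vector about the tool's x, y, z in rad. A call has 1 to 20 rows; each row shifts and turns the commanded pose from where the row before left it, along the tool's axes as they then stand; what a row does not reach is not made up. A row lasts 1/12 s, in which the tool goes at most 41.7 mm and 7.16 degrees, less where a joint would pass 70% of its speed; a pose out of reach is approached as far as the arm can. A call is refused whole if a number of a shift passes 0.0417 or a number of a turn 0.125, either way. A call with a gripper value outside its range is refused whole. The fingers move at their own pace and stop on an object; FORCE is the grip in N (left out, the last holds). Time passes only in rows, so rows that do not move let the fingers close. It gives the time, the measured TCP pose, the force, the opening and the grip force at its end, in the units of the state.
- get_state(): the state, without advancing time (a new reading comes with each control period).
- snapshot(name): name is "scene" or "side" or "wrist"; returns (picture, depth): 420x560x3 uint8, red, green, blue; 420x560 float32, m along the optical axis (not along the pixel's ray), 0 where there is no reading.
- camera_model(name): a dict with "intrinsics" (3x3 intrinsics, pixels), "view" (4x4, takes a point from world to camera coordinates). Camera axes: x right, y down, z forward; pixel columns grow to the right and rows downward; lengths in m; the calibration is good to about 2 mm. A picture is of the moment at which its call begins: read the wrist's pose just before it. camera_model takes no time and is no camera call; for the wrist camera it gives the pose at the moment of the call.
- r.finish_job(): hands the job in; it is judged then, once.
The state is a dict: "clock": time; "q": joint angles; "qd": joint speeds; "joint_torque": joint torques, N m; "tool_pos": TCP position; "eef_rot": TCP orientation; "contact_force": force on the tool from outside, world axes, zero at the start; "moment": the same for the moment, N m; "opening": opening from 0.0 (shut) to 1.0 (fully open); "finger_force": force on a finger pad.
Only numpy, scipy, OpenCV 4.12 (cv2) and the standard library are available. Lean on these libraries where they do the work, as an engineer would, in place of code of your own. Each camera call takes 0.05 s, during which the arm holds its last target. There are 200 camera calls.

TASK

Three coated test panels lean on the sloping inspection rack; one of them shows its bare plywood back instead of its blue scribed face. Turn that panel over and put it back in the same bay, standing on the ledge and leaning back on the slope like the others, with its blue face outward. Leave the other two panels and everything else on the table alone.

Things in the scene. Friction and masses are not known exactly. Their poses are not given: they have to be found in the camera images.
- rack: Fixed grey and aluminium rack, 357 mm wide (its y), three bays 111 mm wide inside, centred at y = -117, 0, +117 mm. Origin: centre of its underside, on the table. Its x is horizontal, the way the slope faces (to the robot's left, more or less). The slope is a 6 mm plate at 55 degrees to the horizontal, falling towards +x. Black dividers stand 12 mm out of its lower 60 mm.
- slope_foot (a point): Inner corner of slope and ledge, middle bay: 55 mm in x, 30 mm in z from the rack's origin; axes as the rack's. The ledge, square to the slope, sticks out 30 mm without a lip and carries the panels' lower edges. The slope plate reaches only 95 mm up from this corner, so the top 55 mm of a panel is free in front and behind.
- panel_turn: To turn over, in any bay: 150 x 75 x 10 mm board, about 75 g, one face blue with a white X, the other bare plywood (outward at the start). Origin: its centre, at the start 75 mm up the slope from the ledge, 5 mm out of the slope, mid-bay within 5 mm. x: along the length, at the start down the slope to the ledge; y: across; z: out of the blue face (into the slope at the start, out of it when done).
- panel_a: A like panel already with its blue face outward, in another bay; same size and axes (z out of the blue face). To be left alone.
- panel_b: A second like panel already with its blue face outward, in the remaining bay; to be left alone.
- wash_bottle: Loose green bottle with white cap, 56 mm across, 140 mm high, on the table to the left. Origin: centre of its underside.
- can: Loose red drinks can, 66 mm across, 115 mm high, on the table to the left. Origin: centre of its underside.
- ir_gun: Loose yellow and black infrared thermometer lying on its side, 160 x 135 mm over all, 50 mm high, to the right. Origin: under the middle of its barrel.
- meter: Loose grey handheld meter lying flat, 130 x 70 mm, 28 mm high, on the table beyond the rack to the right. Origin: centre of its underside.
Not all that is in view belongs to the job. What is shaped like the panel_turn but green or yellow is not meant.

How it is judged:
By the outcome, as a careful person would: the job done as asked, in the order asked, and still so for the second after the job is handed in, with the robot touching nothing.
It also fails if it takes over 46 s, if anything falls off the work surface, if the arm or the gripper's body presses on something with over 40 N, if the wrist force passes 120 N, or if a joint passes its speed limit or range.

## Working session

There is one attempt and no reset: what is moved stays moved. The work goes in short steps, Python scripts to look and compute and a shell command to move; the robot and the scene stay as the last step left them, time stands still between calls to the robot, and variables do not carry over. Pictures are saved under pics/ and viewed, at most 10 in all, crops included, and the job is handed in when it is done.

```bash
ls; mkdir -p pics; python3 - <<'E'
from plant import *
import cv2,numpy as np
for n in("scene","side"):
    p,d=snapshot(n); np.savez(f"pics/{n}0.npz",p=p,d=d); cv2.imwrite(f"pics/{n}0.png",p[:,:,::-1])
    m=camera_model(n); print(n,np.round(m["intrinsics"],1).tolist(),np.round(m["view"],3).tolist())
s=get_state();print({k:np.round(v,3).tolist() for k,v in s.items()}, r.nose_length)
E
```

```text
pics
scene [[442.0, 0.0, 288.8], [0.0, 442.0, 215.7], [0.0, 0.0, 1.0]] [[0.162, 0.987, -0.004, -0.068], [0.652, -0.11, -0.75, -0.248], [-0.74, 0.118, -0.662, 1.84], [0.0, 0.0, 0.0, 1.0]]
side [[435.8, 0.0, 280.7], [0.0, 435.8, 213.8], [0.0, 0.0, 1.0]] [[0.771, -0.637, -0.02, -0.401], [-0.34, -0.385, -0.858, 0.239], [0.539, 0.668, -0.513, 1.067], [0.0, 0.0, 0.0, 1.0]]
{'clock': 0.1, 'q': [-1.265, 0.69, -0.195, 1.566, 0.157, 0.902, -0.215], 'qd': [-0.001, -0.002, -0.001, -0.004, -0.002, 0.001, -0.0], 'joint_torque': [-0.003, -52.85, -1.271, -15.384, -0.053, 0.002, 0.0], 'tool_pos': [0.168, 0.602, 0.249], 'eef_rot': [0.135, 0.991, -0.001, -0.0], 'contact_force': [0.167, 0.584, -0.349], 'moment': [-0.005, 0.022, 0.019], 'finger_force': 0.0, 'opening': 0.997} 0.011
```

View pics/scene0.png

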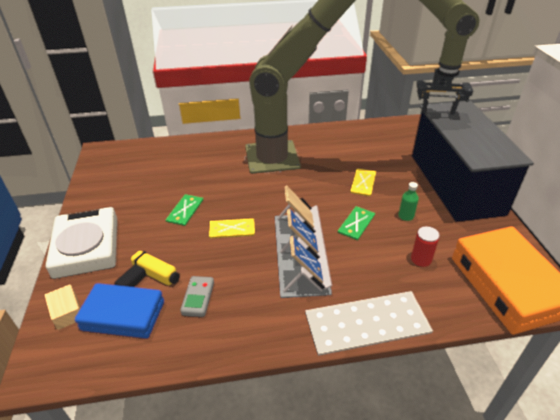

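View pics/side0.png

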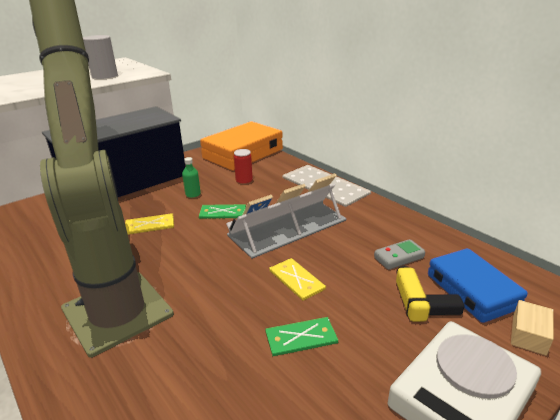

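The scene view shows three leaning panels at about (300,205), (302,230) and (308,265). The one nearest the robot shows bare wood. The side view agrees: that panel's back at (260,207) is blue and the other two backs are wood. The green and yellow lookalikes lie flat at (185,209), (232,228), (357,222) and (363,181). Next I'll measure the panel and check it in a close crop.

```bash
cat > h.py <<'E'
import numpy as np,cv2
from plant import *
def cloud(d,m):
    K=m["intrinsics"];V=np.array(m["view"]);v,u=np.indices(d.shape)
    c=np.stack([(u-K[0][2])/K[0][0]*d,(v-K[1][2])/K[1][1]*d,d],-1)
    return (c-V[:3,3])@V[:3,:3]
def plane(P):
    c=P.mean(0)
    for _ in range(5):
        n=np.linalg.svd(P-c,full_matrices=False)[2][2]; e=(P-c)@n; k=abs(e-np.median(e))<max(.002,1.5*np.median(abs(e))); P=P[k]; c=P.mean(0)
    return c,n*np.sign(n[2]),P
E
python3 - <<'E'
from h import *
z=np.load("pics/scene0.npz");p,d=z["p"],z["d"];W=cloud(d,camera_model("scene"))
hsv=cv2.cvtColor(p,cv2.COLOR_RGB2HSV)
roi=np.zeros(d.shape,bool);roi[175:305,265:340]=1
roi&=(d>0)&(W[...,2]>.02)
blue=roi&(hsv[...,0]>95)&(hsv[...,0]<130)&(hsv[...,1]>110)
wood=roi&(hsv[...,0]>8)&(hsv[...,0]<25)&(hsv[...,1]>60)&(hsv[...,2]>110)
for nm,m in(("blue",blue),("wood",wood)):
    n,l,st,ce=cv2.connectedComponentsWithStats(m.astype(np.uint8))
    for i in range(1,n):
        if st[i,4]<25: continue
        c,nn,P=plane(W[l==i]); print(nm,st[i],c.round(3),nn.round(3),W[l==i].min(0).round(3),W[l==i].max(0).round(3))
R=roi&(W[...,2]<.3);print(W[R].min(0),W[R].max(0))
s=np.load("pics/side0.npz")["p"]
a=cv2.resize(p[170:310,240:360],None,fx=4,fy=4,interpolation=cv2.INTER_CUBIC)
b=cv2.resize(s[165:265,215:360],None,fx=2.2,fy=2.2,interpolation=cv2.INTER_CUBIC)
o=np.zeros((560,800,3),np.uint8);o[:560,:480]=a;o[:b.shape[0],480:480+b.shape[1]]=b[:, :320]
cv2.imwrite("pics/crop1.png",o[:,:,::-1])
E
```

```text
blue [300 222  13  11  42] [0.53  0.039 0.076] [-0.16   0.799  0.58 ] [0.504 0.016 0.038] [0.547 0.063 0.114]
blue [301 246  16  14  45] [0.656 0.021 0.087] [0.021 0.817 0.576] [ 0.645 -0.001  0.054] [0.672 0.046 0.121]
blue [296 250   8   6  29] [ 0.691 -0.015  0.134] [0.041 0.812 0.582] [ 0.674 -0.026  0.116] [ 0.709 -0.001  0.149]
blue [301 258  15  14  45] [0.704 0.01  0.097] [-0.02   0.828  0.561] [ 0.692 -0.011  0.067] [0.715 0.03  0.128]
wood [284 185  30  43 456] [0.45  0.032 0.098] [0.076 0.815 0.575] [ 0.382 -0.018  0.032] [0.49  0.08  0.161]
wood [286 207  31  45 153] [0.589 0.002 0.117] [-0.017  0.836  0.549] [ 0.4   -0.029  0.039] [0.605 0.056 0.159]
wood [289 236  33  46 171] [ 0.705 -0.011  0.12 ] [-0.021  0.83   0.557] [ 0.564 -0.04   0.036] [0.732 0.046 0.159]
[ 0.38240146 -0.05951655  0.0201351 ] [0.74865561 0.10173485 0.16100787]
```

View pics/crop1.png

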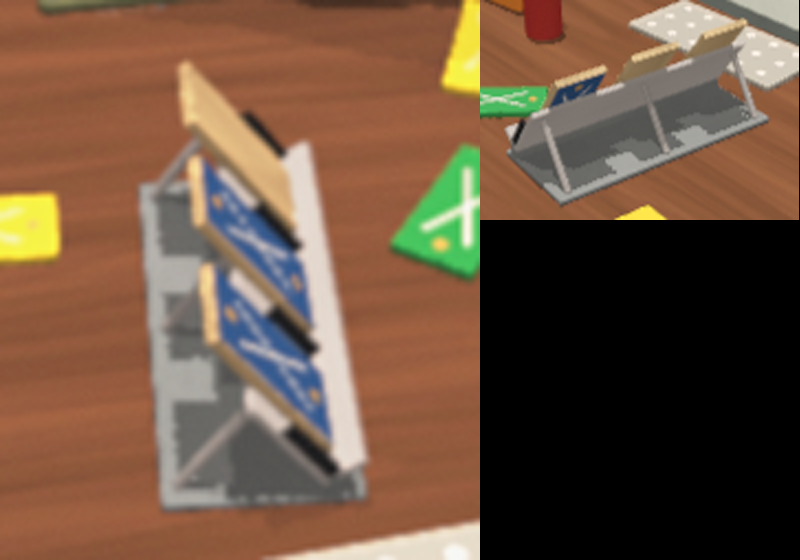

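The crop confirms it. The panel in the bay nearest the robot has wood outward, with a blue back in the inset, and the other two are blue outward. Next I'll fit the common face plane and the panel's extents.

```bash
cat > meas.py <<'E'
from h import *
z=np.load("pics/scene0.npz");p,d=z["p"],z["d"];M=camera_model("scene");W=cloud(d,M)
hsv=cv2.cvtColor(p,cv2.COLOR_RGB2HSV)
roi=np.zeros(d.shape,bool);roi[175:305,265:340]=1
roi&=(d>0)&(W[...,2]>.02)
blue=roi&(hsv[...,0]>95)&(hsv[...,0]<130)&(hsv[...,1]>110)
wood=roi&(hsv[...,0]>8)&(hsv[...,0]<25)&(hsv[...,1]>60)&(hsv[...,2]>110)
l=cv2.connectedComponents(wood.astype(np.uint8))[1]
w1=(l==l[200,298]) if l[200,298] else wood&(W[...,0]<.5)
k=cv2.erode(w1.astype(np.uint8),np.ones((3,3)))>0
c,n,P=plane(np.vstack([W[blue],W[k]])); print("plane",c.round(4),n.round(4),len(P),"slope",np.degrees(np.arccos(n[2])))
dn=n.copy(); h=np.array([n[0],n[1],0]);h/=np.linalg.norm(h)
ry=np.cross([0,0,1],h); up=np.cross(n,ry); up*=np.sign(up[2])
print("rack x",h.round(4),"rack y",ry.round(4),"up",up.round(4))
# wood face outline by rays onto the plane
K=np.array(M["intrinsics"]);V=np.array(M["view"]);o=-V[:3,:3].T@V[:3,3]
def ray(u,v):
    g=V[:3,:3].T@np.array([(u-K[0,2])/K[0,0],(v-K[1,2])/K[1,1],1]); return o+g*(n@(c-o))/(n@g)
for nm,m in(("wood1",w1),("blue",blue)):
    v,u=np.nonzero(m); Q=np.array([ray(a,b) for a,b in zip(u,v)])
    s=(Q-c)@up; t=(Q-c)@ry
    print(nm,"t",np.percentile(t,[0,3,50,97,100]).round(4),"s",np.percentile(s,[0,3,50,97,100]).round(4))
    if nm=="wood1":
        for a in np.arange(s.min(),s.max(),.02):
            q=(s>=a)&(s<a+.02); print(round(a,3),t[q].min().round(4),t[q].max().round(4),q.sum())
E
python3 meas.py
```

```text
plane [0.5463 0.0242 0.0974] [0.0725 0.8157 0.5739] 550 slope 54.97479964572666
rack x [0.0886 0.9961 0.    ] rack y [-0.9961  0.0886  0.    ] up [-0.0508 -0.5717  0.8189]
wood1 t [0.0333 0.0447 0.0896 0.137  0.1682] s [-0.078  -0.0715  0.0101  0.0823  0.088 ]
-0.078 0.0543 0.1395 45
-0.058 0.0535 0.1445 50
-0.038 0.0527 0.1682 52
-0.018 0.046 0.1611 61
0.002 0.0453 0.1341 53
0.022 0.039 0.1327 59
0.042 0.0333 0.137 60
0.062 0.0375 0.1356 60
0.082 0.0425 0.1103 16
blue t [-0.1655 -0.1635 -0.1084  0.02    0.0257] s [-0.0687 -0.0661 -0.0071  0.0593  0.062 ]
```

```bash
cat > g.py <<'E'
# geometry found + distance-to-go helper. (s: up slope, t: rack y, e: out of slope from the panels' mid plane), for the TCP
from h import *
from scipy.spatial.transform import Rotation as R
n=np.array([.0725,.8157,.5739]);n/=np.linalg.norm(n);ry=np.array([-.9961,.0886,0]);up=np.cross(n,ry)
c0=np.array([.5463,.0242,.0974])-.005*n   # mid plane, panel mid height, near rack middle
def pos(s,t,e): return c0+s*up+t*ry+e*n
def rot(sg=1): return R.from_matrix(np.c_[sg*ry,sg*n,-up])
def go(p,Rt=None):
    s=get_state();T=R.from_quat(s["eef_rot"]);Rt=Rt or T
    print("t",round(s["clock"],2),"q",np.round(s["q"],2),"tcp",np.round(s["tool_pos"],4),"F",np.round(s["contact_force"],1),"op",np.round(s["opening"],3))
    x=s["tool_pos"]-c0;print("now s,t,e",(x@up).round(4),(x@ry).round(4),(x@n).round(4))
    print("shift now-axes",T.inv().apply(p-s["tool_pos"]).round(4),"shift target-axes",Rt.inv().apply(p-s["tool_pos"]).round(4),"turn",(T.inv()*Rt).as_rotvec().round(3))
E
python3 - <<'E'
from g import *
go(np.array([.44,.3,.27])); go(pos(.20,.095,0),rot()); print(pos(.2,.095,0),pos(.044,.095,0))
E
```

```text
t 0.1 q [-1.27  0.69 -0.19  1.57  0.16  0.9  -0.22] tcp [0.1677 0.6015 0.249 ] F [ 0.2  0.6 -0.3] op 0.997
now s,t,e -0.1866 0.4283 0.5355
shift now-axes [-0.3432 -0.2174 -0.0206] shift target-axes [-0.3432 -0.2174 -0.0206] turn [0. 0. 0.]
t 0.1 q [-1.27  0.69 -0.19  1.57  0.16  0.9  -0.22] tcp [0.1677 0.6015 0.249 ] F [ 0.2  0.6 -0.3] op 0.997
now s,t,e -0.1866 0.4283 0.5355
shift now-axes [-0.4479 -0.5887 -0.0083] shift target-axes [-0.3332 -0.5355 -0.3866] turn [-0.611  0.056 -0.177]
[ 0.44113841 -0.08579481  0.25832025] [0.44907069 0.00338515 0.13056423]
```

```bash
python3 -m inch '1 -.031 -.02 -.002 0 0 0;1 -.031 -.02 -.002 0 0 0;1 -.031 -.02 -.002 0 0 0;1 -.031 -.02 -.002 0 0 0;1 -.031 -.02 -.002 0 0 0;1 -.031 -.02 -.002 0 0 0;1 -.031 -.02 -.002 0 0 0;1 -.031 -.02 -.002 0 0 0;1 -.031 -.02 -.002 0 0 0;1 -.031 -.02 -.002 0 0 0;1 -.031 -.02 -.002 0 0 0;1 0 0 0 0 0 0'; python3 - <<'E'
from g import *
go(pos(.20,.095,0),rot())
go(pos(.20,.095,0),rot(-1))
E
```

```text
clock: 1.1
tool_pos: [0.4432, 0.2903, 0.2715]
eef_rot: [0.142, 0.99, -0.002, 0.002]
contact_force: [-0.2, -0.9, -0.2]
opening: 1.0
finger_force: 0.0
t 1.1 q [-0.52  0.54 -0.24  1.82  0.18  0.8   0.44] tcp [0.4432 0.2903 0.2715] F [-0.2 -0.9 -0.2] op 1.0
now s,t,e -0.0043 0.1263 0.3145
shift now-axes [-0.1037 -0.3615  0.0152] shift target-axes [-0.0313 -0.3145 -0.2043] turn [-0.614  0.064 -0.189]
t 1.1 q [-0.52  0.54 -0.24  1.82  0.18  0.8   0.44] tcp [0.4432 0.2903 0.2715] F [-0.2 -0.9 -0.2] op 1.0
now s,t,e -0.0043 0.1263 0.3145
shift now-axes [-0.1037 -0.3615  0.0152] shift target-axes [ 0.0313  0.3145 -0.2043] turn [0.093 0.896 2.815]
```

```bash
python3 -m inch '1 -.0115 -.04 .0017 0 0 0;1 -.0115 -.04 .0017 0 0 0;1 -.0115 -.04 .0017 0 0 0;1 -.0115 -.04 .0017 0 0 0;1 -.0115 -.04 .0017 0 0 0;1 -.0115 -.04 .0017 0 0 0;1 -.0115 -.04 .0017 0 0 0;1 -.0115 -.04 .0017 0 0 0;1 -.0115 -.04 .0017 0 0 0;1 0 0 0 -.102 .011 -.032;1 0 0 0 -.102 .011 -.032;1 0 0 0 -.102 .011 -.032;1 0 0 0 -.102 .011 -.032;1 0 0 0 -.102 .011 -.032;1 0 0 0 -.102 .011 -.032;1 0 0 0 0 0 0;1 0 0 0 0 0 0'; python3 - <<'E'
from g import *
p,d=snapshot("wrist"); m=camera_model("wrist"); np.savez("pics/w1.npz",p=p,d=d,K=m["intrinsics"],V=m["view"]); cv2.imwrite("pics/w1.png",p[:,:,::-1])
go(pos(.20,.095,0),rot())
E
```

```text
clock: 2.52
tool_pos: [0.44, -0.0769, 0.2554]
eef_rot: [0.037, 0.952, 0.302, 0.008]
contact_force: [0.5, -0.2, 1.1]
opening: 1.004
finger_force: 0.0
t 2.57 q [ 0.92  0.71 -0.79  1.97 -0.18  0.75  1.88] tcp [ 0.4401 -0.0754  0.2563] F [-0.3  1.3 -0.6] op 0.997
now s,t,e 0.1925 0.097 0.0073
shift now-axes [-0.0018 -0.0073 -0.0076] shift target-axes [-0.002  -0.0072 -0.0075] turn [ 0.002 -0.014  0.01 ]
```

View pics/w1.png

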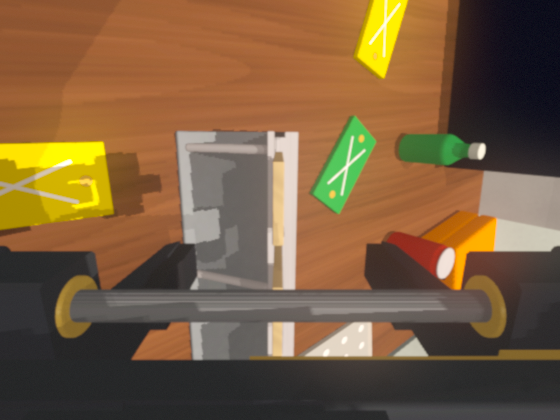

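The wrist view looks down along the slope. The near panel's top edge is the wood strip at columns 273–285, rows 153–245. The fingers are at columns 190 and 380. I'll cast the strip onto the top-edge plane.

```bash
cat > top.py <<'E'
from g import *
import sys
z=np.load(sys.argv[1]);p,K,V=z["p"],z["K"],z["V"]; hs=cv2.cvtColor(p,cv2.COLOR_RGB2HSV)
m=((hs[...,0]>10)&(hs[...,0]<28)&(hs[...,1]>60)&(hs[...,2]>120)).astype(np.uint8)
m[:,:262]=0;m[:,300:]=0;m[:100]=0
N,l,st,ce=cv2.connectedComponentsWithStats(m)
o=-V[:3,:3].T@V[:3,3]
def ray(u,v,s=.075):
    g=V[:3,:3].T@np.array([(u-K[0,2])/K[0,0],(v-K[1,2])/K[1,1],1]);X=o+g*((pos(s,0,0)-o)@up)/(g@up)-c0;return X@ry,X@n
for i in range(1,N):
    if st[i,4]<40: continue
    (cx,cy),wh,a=cv2.minAreaRect(np.argwhere(l==i)[:,::-1].astype(np.float32)); 
    v,u=np.nonzero(l==i);T=np.array([ray(a,b) for a,b in zip(u,v)]); k=abs(T[:,0]-np.median(T[:,0]))<.03
    f=np.polyfit(T[k,0],T[k,1],1); print(st[i],"t %.4f..%.4f e %.4f..%.4f"%(*np.percentile(T[:,0],[1,99]),*np.percentile(T[:,1],[3,97])),"slope",f.round(3),"z depth cam",np.median(z["d"][l==i]).round(3))
E
python3 top.py pics/w1.npz
```

```text
[ 262  100   38  190 1705] t 0.0257..0.1866 e -0.0070..0.0246 slope [-0.219  0.046] z depth cam 0.436
[ 272  152   12  139 1458] t 0.0215..0.1445 e 0.0005..0.0099 slope [-0.015  0.007] z depth cam 0.267
[262 321  38  38 645] t -0.0536..-0.0121 e -0.0029..0.0271 slope [0.048 0.014] z depth cam 0.296
```

```bash
python3 - <<'E'
import sys; sys.argv=["","pics/w1.npz"]
exec(open("top.py").read().split("for i in range(1,N)")[0])
for v in range(124,160,3): print(v,p[v,279].tolist(),p[v,291].tolist(),end=" | ")
print()
for v in range(236,276,3): print(v,p[v,279].tolist(),p[v,291].tolist(),end=" | ")
print()
for v in (153,245,265): print(v,np.round(ray(279,v),4))
for u in (266,272,284,299): print(u,p[200,u-1:u+2].tolist(), np.round(ray(u,200),4))
W=cloud(z["d"],dict(intrinsics=K,view=V))-c0
print([(W[v,279]@np.c_[up,ry,n]).round(4).tolist() for v in (160,200,240)])
# slope plate top edge and ledge ends
print([(u,(W[200,u]@np.c_[up,ry,n]).round(4).tolist()) for u in (262,268,271,288,295)])
print([(v,(W[v,293]@np.c_[up,ry,n]).round(4).tolist()) for v in (126,130,134,138)])
E
```

```text
124 [174, 112, 71] [175, 114, 70] | 127 [174, 112, 72] [173, 111, 70] | 130 [169, 107, 71] [175, 116, 78] | 133 [93, 75, 67] [228, 212, 203] | 136 [122, 106, 99] [231, 216, 208] | 139 [223, 208, 200] [231, 217, 207] | 142 [233, 218, 209] [231, 217, 208] | 145 [232, 218, 209] [230, 216, 207] | 148 [232, 217, 209] [231, 217, 207] | 151 [209, 191, 177] [231, 216, 208] | 154 [162, 132, 94] [231, 216, 208] | 157 [160, 130, 93] [231, 217, 208] | 
236 [244, 209, 151] [227, 212, 203] | 239 [239, 204, 146] [227, 212, 203] | 242 [237, 201, 144] [227, 212, 203] | 245 [209, 175, 122] [227, 212, 203] | 248 [156, 125, 89] [226, 211, 202] | 251 [155, 125, 89] [227, 212, 203] | 254 [154, 124, 87] [227, 212, 203] | 257 [153, 123, 87] [227, 212, 203] | 260 [152, 123, 87] [227, 212, 203] | 263 [151, 121, 85] [227, 212, 203] | 266 [151, 122, 86] [226, 212, 202] | 269 [152, 122, 87] [227, 212, 203] | 272 [160, 130, 92] [227, 212, 203] | 275 [161, 130, 92] [227, 212, 203] | 
153 [0.1453 0.0061]
245 [0.0647 0.0068]
265 [0.0455 0.007 ]
266 [[112, 104, 97], [116, 107, 101], [128, 118, 110]] [ 0.1055 -0.0047]
272 [[157, 141, 132], [178, 154, 130], [214, 182, 136]] [0.1056 0.0005]
284 [[235, 207, 169], [233, 213, 195], [231, 216, 205]] [0.1057 0.0107]
299 [[169, 115, 77], [168, 112, 72], [169, 112, 72]] [0.1058 0.0236]
[[0.3286, 0.1609, 0.0063], [0.073, 0.1052, 0.0065], [0.0729, 0.0686, 0.0068]]
[(262, [-0.0909, 0.0692, -0.0176]), (268, [0.0167, 0.0928, -0.0051]), (271, [0.0185, 0.0932, -0.0019]), (288, [-0.0775, 0.0725, 0.0189]), (295, [-0.0777, 0.0725, 0.0285])]
[(126, [-0.1319, 0.1717, 0.026]), (130, [-0.1307, 0.166, 0.0261]), (134, [-0.078, 0.1604, 0.0239]), (138, [-0.0777, 0.1553, 0.024])]
```

```bash
python3 - <<'E'
import sys; sys.argv=["","pics/w1.npz"]
exec(open("top.py").read().split("for i in range(1,N)")[0])
print("cam",((o-c0)@np.c_[up,ry,n]).round(4))
print([(v,int(p[v,279,0])) for v in range(154,200,3)]);print([(v,int(p[v,279,0])) for v in range(266,300,3)])
W=cloud(z["d"],dict(intrinsics=K,view=V))-c0
for v in range(156,292,8): print(v,(W[v,279]@np.c_[up,ry,n]).round(4).tolist(),np.round(ray(279,v),4))
E
```

```text
cam [0.3286 0.1609 0.0063]
[(154, 162), (157, 160), (160, 160), (163, 238), (166, 239), (169, 238), (172, 234), (175, 232), (178, 229), (181, 227), (184, 228), (187, 231), (190, 235), (193, 234), (196, 230), (199, 231)]
[(266, 151), (269, 152), (272, 160), (275, 161), (278, 160), (281, 160), (284, 160), (287, 195), (290, 122), (293, 109), (296, 109), (299, 116)]
156 [0.0087, 0.1381, 0.006] [0.1428 0.0061]
164 [0.0734, 0.1361, 0.0062] [0.1363 0.0062]
172 [0.0736, 0.1294, 0.0062] [0.1296 0.0062]
180 [0.0728, 0.1225, 0.0063] [0.1229 0.0063]
188 [0.0714, 0.1154, 0.0064] [0.116  0.0064]
196 [0.0721, 0.1085, 0.0064] [0.1091 0.0064]
204 [0.0716, 0.1013, 0.0065] [0.1021 0.0065]
212 [0.0725, 0.0943, 0.0066] [0.095  0.0065]
220 [0.0719, 0.0869, 0.0066] [0.0878 0.0066]
228 [0.0713, 0.0793, 0.0067] [0.0805 0.0067]
236 [0.0729, 0.0724, 0.0068] [0.0731 0.0068]
244 [0.0728, 0.0648, 0.0068] [0.0656 0.0068]
252 [-0.0145, 0.0217, 0.0071] [0.058  0.0069]
260 [0.0104, 0.0221, 0.0071] [0.0503 0.007 ]
268 [0.0305, 0.0217, 0.0072] [0.0425 0.007 ]
276 [0.0492, 0.0218, 0.0072] [0.0346 0.0071]
284 [0.0662, 0.0219, 0.0072] [0.0266 0.0072]
```

```bash
python3 -m inch '1 .004 -.002 .01 .002 -.014 .01;1 0 0 .028 0 0 0;1 0 0 .028 0 0 0;1 0 0 .028 0 0 0;1 0 0 .028 0 0 0;1 0 0 .025 0 0 0;1 0 0 0 0 0 0;1 0 0 0 0 0 0'; python3 - <<'E'
from g import *
go(pos(.045,.101,.005),rot())
E
```

```text
clock: 3.23
tool_pos: [0.4431, 0.0091, 0.1358]
eef_rot: [0.039, 0.953, 0.301, 0.013]
contact_force: [1.0, 0.2, 0.6]
opening: 0.999
finger_force: 0.0
t 3.23 q [ 0.72  0.91 -0.74  2.16 -0.17  0.3   1.84] tcp [0.4431 0.0091 0.1358] F [1.  0.2 0.6] op 0.999
now s,t,e 0.0453 0.1015 0.0073
shift now-axes [-0.0004 -0.0022  0.0003] shift target-axes [-0.0005 -0.0022  0.0003] turn [ 0.    -0.003  0.005]
```

```bash
python3 -m inch '-1 0 -.002 0 0 0 0;-1 0 0 0 0 0 0;-1 0 0 0 0 0 0;-1 0 0 0 0 0 0;-1 0 0 0 0 0 0;-1 0 0 0 0 0 0;-1 0 0 0 0 0 0;-1 0 0 0 0 0 0' 25; python3 - <<'E'
from g import *
go(pos(.045,.101,.005),rot())
E
```

```text
clock: 3.9
tool_pos: [0.4434, 0.0052, 0.1339]
eef_rot: [0.042, 0.953, 0.301, 0.014]
contact_force: [0.4, -0.1, -0.6]
opening: 0.42
finger_force: 0.0
t 3.9 q [ 0.73  0.91 -0.73  2.16 -0.17  0.3   1.85] tcp [0.4434 0.0052 0.1339] F [ 0.4 -0.1 -0.6] op 0.42
now s,t,e 0.046 0.1008 0.003
shift now-axes [0.0002 0.002  0.001 ] shift target-axes [0.0002 0.002  0.001 ] turn [0.001 0.001 0.001]
```

```bash
python3 -m inch '-1 0 .001 0 0 0 0;-1 0 0 0 0 0 0;-1 0 0 0 0 0 0;-1 0 0 0 0 0 0;-1 0 0 0 0 0 0;-1 0 0 0 0 0 0;-1 0 0 0 0 0 0;-1 0 0 0 0 0 0' 25; python3 - <<'E'
from g import *
go(pos(.045,.101,.005),rot()); print(get_state()["finger_force"])
E
```

```text
clock: 4.57
tool_pos: [0.4435, 0.006, 0.1344]
eef_rot: [0.042, 0.953, 0.301, 0.014]
contact_force: [0.9, -1.0, -0.6]
opening: 0.113
finger_force: 25.0
t 4.57 q [ 0.73  0.91 -0.73  2.16 -0.17  0.3   1.85] tcp [0.4435 0.006  0.1344] F [ 0.9 -1.  -0.6] op 0.113
now s,t,e 0.0459 0.1008 0.0039
shift now-axes [0.0002 0.0011 0.0009] shift target-axes [0.0002 0.0011 0.0009] turn [0.001 0.    0.001]
24.984486715402454
```

```bash
python3 -m inch '-1 0 .003 -.012 0 0 0;-1 0 .006 -.016 0 0 0;-1 0 .014 -.014 0 0 0;-1 0 .018 -.014 0 0 0;-1 0 .018 -.014 0 0 0;-1 0 .016 0 0 0 0;-1 0 0 0 0 0 .06;-1 0 0 0 0 0 .06;-1 0 0 0 0 0 0'; python3 - <<'E'
from g import *
go(pos(.115,.101,.08),rot(-1)); print(get_state()["finger_force"])
E
```

```text
clock: 5.32
tool_pos: [0.445, 0.0279, 0.2347]
eef_rot: [0.099, 0.948, 0.301, -0.005]
contact_force: [-0.4, -0.0, -0.7]
opening: 0.11
finger_force: 25.0
t 5.32 q [ 0.72  0.7  -0.78  2.12 -0.3   0.49  1.7 ] tcp [0.445  0.0279 0.2347] F [-0.4 -0.  -0.7] op 0.11
now s,t,e 0.1155 0.1012 0.0795
shift now-axes [-0.0002  0.0005  0.0005] shift target-axes [ 0.0002 -0.0005  0.0005] turn [-0.000e+00 -1.000e-03  3.022e+00]
24.984859151300043
```

```bash
python3 -m inch '-1 0 0 0 0 0 .12;-1 0 0 0 0 0 .12;-1 0 0 0 0 0 .12;-1 0 0 0 0 0 .12;-1 0 0 0 0 0 .12;-1 0 0 0 0 0 .12;-1 0 0 0 0 0 .12;-1 0 0 0 0 0 .12;-1 0 0 0 0 0 .12;-1 0 0 0 0 0 .12;-1 0 0 0 0 0 .12;-1 0 0 0 0 0 .12;-1 0 0 0 0 0 .12;-1 0 0 0 0 0 .12;-1 0 0 0 0 0 .12;-1 0 0 0 0 0 .12;-1 0 0 0 0 0 0'; python3 - <<'E'
from g import *
go(pos(.115,.101,.08),rot(-1)); print(get_state()["finger_force"])
E
```

```text
clock: 6.73
tool_pos: [0.4449, 0.0276, 0.2341]
eef_rot: [0.834, 0.462, 0.168, -0.25]
contact_force: [-0.5, 0.6, -1.3]
opening: 0.113
finger_force: 25.0
t 6.73 q [ 0.38  0.61 -0.22  2.13 -0.84  0.67  0.38] tcp [0.4449 0.0276 0.2341] F [-0.5  0.6 -1.3] op 0.113
now s,t,e 0.1152 0.1013 0.0789
shift now-axes [ 0.0011 -0.0002  0.0002] shift target-axes [ 0.0003 -0.0011  0.0002] turn [-1.000e-03  1.000e-03  1.101e+00]
24.987778819631785
```

```bash
python3 -m inch '-1 0 0 0 0 0 .12;-1 0 0 0 0 0 .12;-1 0 0 0 0 0 .12;-1 0 0 0 0 0 .12;-1 0 0 0 0 0 0'; python3 - <<'E'
from g import *
go(pos(.115,.101,.08),rot(-1))
E
```

```text
clock: 7.15
tool_pos: [0.445, 0.0274, 0.2343]
eef_rot: [0.92, 0.252, 0.105, -0.282]
contact_force: [0.0, 0.5, -1.0]
opening: 0.111
finger_force: 25.0
t 7.15 q [ 0.3   0.6  -0.09  2.14 -0.91  0.72 -0.02] tcp [0.445  0.0274 0.2343] F [ 0.   0.5 -1. ] op 0.111
now s,t,e 0.1154 0.1012 0.0788
shift now-axes [ 0.0009 -0.0008  0.0004] shift target-axes [ 0.0002 -0.0012  0.0004] turn [-0.001  0.001  0.624]
```

```bash
python3 -m inch '-1 0 0 0 0 0 .12;-1 0 0 0 0 0 .12;-1 0 0 0 0 0 .12;-1 0 0 0 0 0 .12;-1 0 0 0 0 0 .12;-1 0 0 0 0 0 .024;-1 0 0 0 0 0 0;-1 0 0 0 0 0 0'; python3 - <<'E'
from g import *
go(pos(.115,.101,.08),rot(-1))
for n_ in("wrist","scene"):
    p,d=snapshot(n_); m=camera_model(n_); np.savez(f"pics/{n_}2.npz",p=p,d=d,K=m["intrinsics"],V=m["view"]); cv2.imwrite(f"pics/{n_}2.png",p[:,:,::-1])
E
```

```text
clock: 7.82
tool_pos: [0.4451, 0.0273, 0.2346]
eef_rot: [0.953, -0.04, 0.014, -0.301]
contact_force: [1.1, 0.2, -0.4]
opening: 0.113
finger_force: 25.0
t 7.82 q [ 0.24  0.6   0.01  2.14 -0.97  0.77 -0.57] tcp [0.4451 0.0273 0.2346] F [ 1.1  0.2 -0.4] op 0.113
now s,t,e 0.1158 0.1011 0.0789
shift now-axes [ 0.0001 -0.0011  0.0008] shift target-axes [ 0.     -0.0011  0.0008] turn [-0.001  0.     0.004]
```

View pics/wrist2.png

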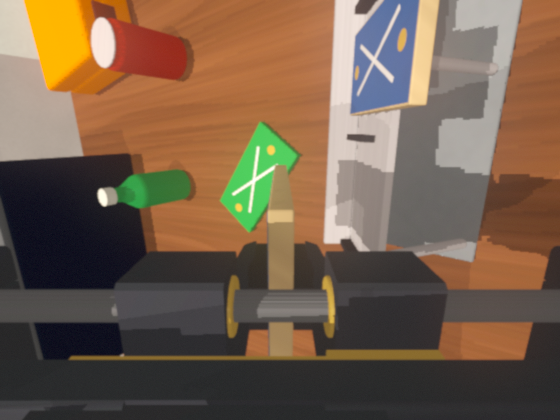

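The wrist view now shows the panel held edge-on at column 281, hanging straight. The bay is empty at about (360,190), and the neighbour's blue face is at (390,60). I'll bring the panel back in, stopping just short of the slope.

```bash
python3 -m inch '-1 0 .017 .014 0 0 0;-1 0 .017 .014 0 0 0;-1 0 .017 .014 0 0 0;-1 0 .017 .012 0 0 0;-1 0 0 0 0 0 0;-1 0 0 0 0 0 0'; python3 - <<'E'
from g import *
go(pos(.048,.101,.005),rot(-1))
E
```

```text
clock: 8.42
tool_pos: [0.4428, 0.0026, 0.1514]
eef_rot: [0.952, -0.043, 0.013, -0.302]
contact_force: [-0.4, 0.4, -0.9]
opening: 0.109
finger_force: 25.0
t 8.42 q [ 0.44  0.78 -0.22  2.17 -0.98  0.54 -0.46] tcp [0.4428 0.0026 0.1514] F [-0.4  0.4 -0.9] op 0.109
now s,t,e 0.0618 0.1012 0.0108
shift now-axes [0.0002 0.0059 0.0138] shift target-axes [0.0002 0.0058 0.0138] turn [-0.003  0.    -0.002]
```

Good. Now down to the ledge slowly.

```bash
python3 -m inch '-1 0 .002 .006 0 0 0;-1 0 .002 .004 0 0 0;-1 0 .001 .002 0 0 0;-1 0 0 .001 0 0 0;-1 0 0 0 0 0 0;-1 0 0 0 0 0 0'; python3 - <<'E'
from g import *
go(pos(.046,.101,.004),rot(-1)); print(get_state()["moment"])
E
```

```text
clock: 8.92
tool_pos: [0.4434, 0.0062, 0.1384]
eef_rot: [0.953, -0.043, 0.014, -0.301]
contact_force: [0.0, -0.6, -0.4]
opening: 0.11
finger_force: 25.0
t 8.92 q [ 0.46  0.81 -0.28  2.17 -0.98  0.49 -0.46] tcp [0.4434 0.0062 0.1384] F [ 0.  -0.6 -0.4] op 0.11
now s,t,e 0.0491 0.1009 0.0064
shift now-axes [-0.0002  0.0024  0.0031] shift target-axes [-0.0002  0.0024  0.0031] turn [-0.001 -0.001 -0.001]
[-0.66859687  0.22495008 -0.03181577]
```

```bash
python3 -m inch '-1 0 .001 .001 0 0 0;-1 0 0 .001 0 0 0;-1 0 .001 .001 0 0 0;-1 0 0 0 0 0 0;-1 0 0 0 0 0 0'; python3 - <<'E'
from g import *
go(pos(.046,.101,.004),rot(-1)); print(get_state()["moment"])
for n_ in("wrist","scene"):
    p,d=snapshot(n_); cv2.imwrite(f"pics/{n_}3.png",p[:,:,::-1])
p=cv2.imread("pics/scene3.png")[170:310,240:360]; cv2.imwrite("pics/c3.png",cv2.resize(p,None,fx=4,fy=4,interpolation=cv2.INTER_CUBIC))
E
```

```text
clock: 9.33
tool_pos: [0.4433, 0.0062, 0.1345]
eef_rot: [0.952, -0.043, 0.013, -0.301]
contact_force: [-0.6, -0.4, -0.1]
opening: 0.109
finger_force: 25.0
t 9.33 q [ 0.47  0.82 -0.29  2.17 -0.98  0.47 -0.46] tcp [0.4433 0.0062 0.1345] F [-0.6 -0.4 -0.1] op 0.109
now s,t,e 0.0459 0.101 0.0041
shift now-axes [-0.      0.0001 -0.0001] shift target-axes [-0.      0.0001 -0.0001] turn [-0.002 -0.    -0.002]
[-0.60134818  0.14777898 -0.04585938]
```

View pics/c3.png

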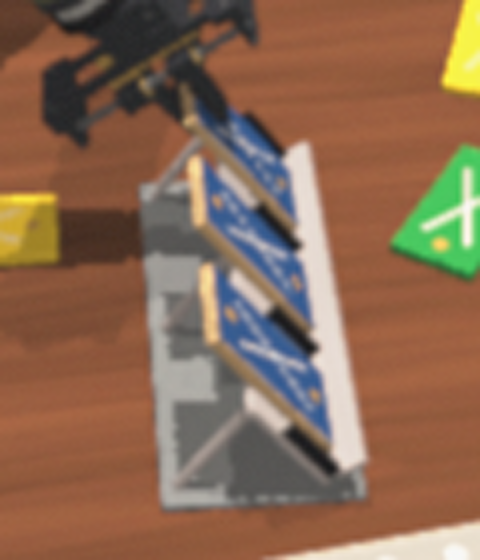

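The crop shows the panel back in the near bay, blue face outward at (245,150), parallel with the others. I'll ease it down, open the fingers, then retreat up the slope.

```bash
python3 -m inch '-1 0 .001 .001 0 0 0;-1 0 0 0 0 0 0;-1 0 0 0 0 0 0'; python3 -m inch '-.6 0 0 0 0 0 0;-.6 0 0 0 0 0 0;-.4 0 0 0 0 0 0;-.2 0 0 0 0 0 0;0 0 0 0 0 0 0;.3 0 0 0 0 0 0;.6 0 0 0 0 0 0;.6 0 0 0 0 0 0;.6 0 0 0 0 0 0;.6 0 0 0 0 0 0;.6 0 0 0 0 0 0;.6 0 0 0 0 0 0'
```

```text
clock: 9.68
tool_pos: [0.4431, 0.0056, 0.1339]
eef_rot: [0.952, -0.043, 0.014, -0.302]
contact_force: [-1.9, -5.1, 10.4]
opening: 0.111
finger_force: 25.0
clock: 10.68
tool_pos: [0.4433, 0.0059, 0.133]
eef_rot: [0.952, -0.043, 0.013, -0.301]
contact_force: [-0.5, -0.7, -0.4]
opening: 0.801
finger_force: 0.0
```

```bash
python3 -m inch '.6 0 0 -.01 0 0 0;.6 0 0 -.02 0 0 0;.6 0 0 -.03 0 0 0;.6 0 0 -.03 0 0 0;.6 0 0 -.03 0 0 0;.6 0 0 -.03 0 0 0;.6 0 0 -.03 0 0 0;.6 0 0 0 0 0 0;.6 0 0 0 0 0 0'; python3 - <<'E'
from g import *
go(pos(.2,.101,.004),rot(-1))
p,d=snapshot("scene");q,_=snapshot("side")
W=cloud(d,camera_model("scene"))
hs=cv2.cvtColor(p,cv2.COLOR_RGB2HSV);b=np.zeros(d.shape,bool);b[180:300,265:340]=1;b&=(hs[...,0]>95)&(hs[...,0]<130)&(hs[...,1]>110)&(d>0)
X=(W[b]-c0)@np.c_[up,ry,n]
for lo,hi in((.05,.15),(-.06,.03),(-.2,-.08)):
    k=(X[:,1]>lo)&(X[:,1]<hi);Y=X[k];f=np.polyfit(Y[:,0],Y[:,2],1);print(k.sum(),Y.min(0).round(3),Y.max(0).round(3),np.median(Y,0).round(4),f.round(4))
a=cv2.resize(p[170:310,240:360],None,fx=4,fy=4,interpolation=cv2.INTER_CUBIC)
e=cv2.resize(q[165:265,215:360],None,fx=2.2,fy=2.2,interpolation=cv2.INTER_CUBIC)
o=np.zeros((560,800,3),np.uint8);o[:,:480]=a;o[:220,480:]=e[:,:320];cv2.imwrite("pics/c4.png",o[:,:,::-1])
E
```

```text
clock: 11.43
tool_pos: [0.4345, -0.0981, 0.281]
eef_rot: [0.953, -0.043, 0.015, -0.3]
contact_force: [-0.4, 0.5, 0.1]
opening: 0.8
finger_force: 0.0
t 11.43 q [ 0.53  0.57 -0.05  1.96 -0.66  0.98 -0.7 ] tcp [ 0.4345 -0.0981  0.281 ] F [-0.4  0.5  0.1] op 0.8
now s,t,e 0.2259 0.1005 0.0025
shift now-axes [-0.0006 -0.0015  0.0259] shift target-axes [-0.0005 -0.0015  0.0259] turn [ 0.    -0.003 -0.001]
95 [-0.073  0.067  0.003] [0.063 0.138 0.009] [-0.0113  0.1038  0.0056] [-0.0107  0.0055]
121 [-0.07  -0.048  0.003] [0.059 0.021 0.007] [-0.0091 -0.0135  0.0051] [-0.0003  0.0051]
175 [-0.069 -0.167  0.003] [ 0.064 -0.098  0.008] [-0.0046 -0.1344  0.0049] [0.0005 0.0049]Traceback (most recent call last):
  File "<stdin>", line 11, in <module>
ValueError: could not broadcast input array from shape (220,319,3) into shape (220,320,3)
```

```bash
python3 - <<'E'
from h import *
p,d=snapshot("scene");cv2.imwrite("pics/c4.png",cv2.resize(p[170:310,240:360],None,fx=4,fy=4,interpolation=cv2.INTER_CUBIC)[:,:,::-1])
E
```

```text
(no output)
```

View pics/c4.png

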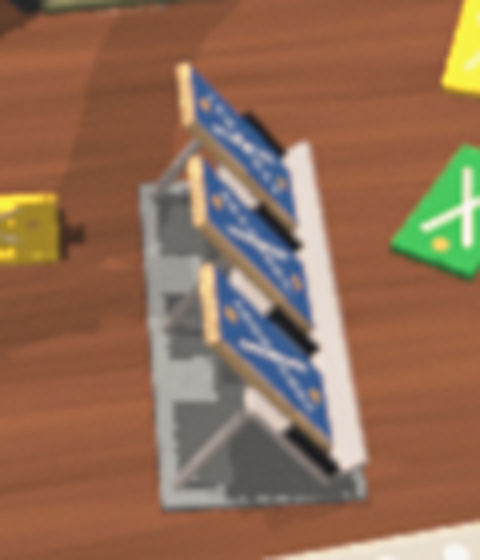

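All three panels now lean alike with blue faces outward, the turned one at (240,145), and the gripper is clear.

```bash
python3 -c "
from plant import *
print(r.finish_job())"
```

```text
the job is handed in; nothing more can be done
None
```

The panel in the bay nearest the robot is turned over and back in that bay, blue face outward and leaning on the ledge like the other two, and I handed the job in at about 11.5 s.

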